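# Clamp the valve block in the drilling fixture

## Robot

A 6-joint arm with a two-finger parallel gripper is mounted at the origin on the work surface. World frame = base frame: x ahead of the robot, y to its left, z up, the work surface at z = 0. Lengths are in m, angles in rad, forces in N, time in s.
With the tool pointing down it reaches from about 0.375 to 0.975 m from the base axis. Payload 3.8 kg.
Tool frame: the origin (TCP) lies midway between the tips of the shut fingers; the grasp point (between the pads) lies 19 mm behind it; z points along the fingers, y is the line along which they close (so a half turn about z gives the same grasp; the last joint's range is limited). The gripper opens to 85 mm and grips with 20 to 120 N. Pads are 22 mm wide; open, the fingers measure 114 mm over their backs; the gripper's body (76 mm by 85 mm) begins 54 mm behind the grasp point. The pads swing forward as they close: fully open they stand 13 mm farther back than shut.
Start: joints at [1.182, 0.264, 1.604, -0, 1.274, -0.037], TCP at [0.233, 0.634, 0.201] pointing down, gripper open.
Joint ranges: [-2.63, 2.63], [-0.94, 2.18], [0.31, 2.57], [-1.31, 4.45], [0, 2.66], [-2.55, 2.55]. Speed limits (rad/s): [2.57, 2.57, 3.14, 3.14, 3.14, 3.14].

## Interface

Orientations are given as a rotation vector (axis times angle).
In Python, from workcell import read_state, vision, ticket gives the robot as it stands. The module is installed in compiled form; this text tells all that it offers.
- The arm moves only by the tool jog_arm, never from a script. Its arguments are lists of equal length, an entry for each row: "turn": the turn, a rotation vector about the tool's x, y, z in rad, a list of three; "delta_pos": the shift along the tool's x, y, z in m, a list of three; "gripper": the finger opening in m, from 0 to 0.0854. In form: {"turn": [[rx, ry, rz], ...], "delta_pos": [[dx, dy, dz], ...], "gripper": [gripper, ...]}. A call has 1 to 20 rows; each row shifts and turns the commanded pose from where the row before left it, along the tool's axes as they then stand; what a row does not reach is not made up. A row lasts 1/12 s, in which the tool goes at most 41.7 mm and 7.16 degrees, less where a joint would pass 70% of its speed; a pose out of reach is approached as far as the arm can. A call with a gripper value outside its range is refused whole. The fingers move at their own pace and stop on an object; "grip_force" is the grip in N (left out, the last holds). Time passes only in rows, so rows that do not move let the fingers close. It gives the time, the measured TCP pose, the force, the opening and the grip force at its end, in the units of the state.
- read_state(): the state, without advancing time (a new reading comes with each control period).
- vision.read_camera(name): name is "scene" or "top" or "wrist"; returns the picture (384x512x3 uint8, red, green, blue); there is no depth.
- vision.calibration(name): a dict with "vfov" (degrees; the focal length in pixels is half the picture's height over the tangent of half this angle, whatever the lens; pixels are square), "cx", "cy" (the principal point, pixels), "dist" ([k1, k2, p1, p2, k3] as OpenCV has them; the pictures are not rectified), "R" (3x3) and "t" (3): a world point X has camera coordinates R X + t; the wrist camera has in their place "mount" (4x4, takes a point from camera to tool coordinates, whose origin is the TCP and whose axes are the flange's). Camera axes: x right, y down, z forward; pixel columns grow to the right and rows downward; lengths in m; the calibration is good to about 2 mm. A picture is of the moment at which its call begins: read the wrist's pose just before it. calibration takes no time and is no camera call.
- ticket.finish_job(): hands the job in; it is judged then, once.
The state is a dict: "time": time; "q": joint angles; "joint_vel": joint speeds; "joint_torque": joint torques, N m; "tool_pos": TCP position; "tcp_rot": TCP orientation; "wrist_force": force on the tool from outside, world axes, zero at the start; "torque": the same for the moment, N m; "width": opening from 0.0 (shut) to 1.0 (fully open); "grip_force": force on a finger pad.
Only numpy, scipy, OpenCV 4.12 (cv2) and the standard library are available. Lean on these libraries where they do the work, as an engineer would, in place of code of your own. Each camera call takes 0.05 s, during which the arm holds its last target. There are 200 camera calls.

## Task

Clamp the aluminium valve block in the drilling fixture: push the steel clamp strap round with a finger until it rests against its stop post over the block, then push the cam lever on its end fully down so that the cam bears on the block. Leave the block sitting in its nest, do not lift it, and leave the other things on the bench where they are.

Things in the scene. Friction and masses are not known exactly. Their poses are not given: they have to be found in the camera images.
- fixture: Grey base plate, 130 (x) x 250 (y) x 20 mm high, fixed flat on the bench. Origin: centre of its underside. In its frame the strap's pivot post stands at (0, +85) mm; the block's nest (four rails, tops 32 mm above the bench) is centred at (0, -45) mm; a stop post, 14 mm across, top 80 mm above the bench, stands at (-22.5, +30) mm.
- pivot (a point): Point on the vertical pivot axis of the strap, 80 mm above the bench (round nut on top of it, its top 91 mm above the bench).
- strap (a joint): Swing of the steel clamp strap about the vertical pivot axis, rad. 0 = home against its stop, pointing from the pivot along the fixture's -y over the block; positive = swung away, anticlockwise seen from above (1.57 = along the fixture's +x). Range 0 to 1.75, starts 0.9 to 1.6. It stays where left; turning takes about 0.25 Nm (3.5 N at its middle).
- strap_mid (a point): On the strap's centre line, 75 mm from the pivot axis, 72 mm above the bench: a good place to push against a flank. The strap is a level bar 30 mm wide (flanks 15 mm off the centre line), underside 64 mm and top 80 mm above the bench, reaching 149 mm from the pivot axis. Under its sweep nothing is higher than the block's top (55 mm).
- cam_axle (a point): Axle of the cam lever, on the strap's centre line 130 mm from the pivot axis, 72.5 mm above the bench; the axle lies level, square to the strap.
- cam_lever (a joint): Angle of the cam lever about its axle, rad. 0 = upright, 1.5 = fully down at its stop, nearly level and pointing outward from the strap's end, away from the pivot. Starts at 0 to 0.4 and stays where left. It takes about 2 N at the grip, more (5 to 12 N) over the last third, when the cam meets the block.
- lever_tip (a point): Tip of the lever, on its centre line, 86 mm from the axle. The lever is a straight bar; its outer 40 mm is a black grip 22 mm wide and 10 mm thick (5 mm either side of the line from axle to tip).
- cam: The eccentric steel cam, radius 14 mm and 14 mm wide, fixed to the lever's foot inside the strap's end. Origin: on the axle. Its underside is 3 mm clear of the block with the lever up and presses on the block's top with the lever down.
- block: Loose aluminium valve block, 60 x 66 x 35 mm with a brass port 14 mm long on its +x side, 0.4 kg, in the nest with about 2 mm play. Origin: centre of its underside, 20 mm above the bench; its top is 55 mm above the bench.
- socket_tall: Loose steel socket, 24 mm across and 50 mm high, standing on the base plate beside the stop post. Origin: centre of its underside. Leave alone.
- socket_wide: Loose steel socket, 36 mm across and 40 mm high, standing on the bench on the robot's side of the fixture. Origin: centre of its underside. Leave alone.
- wrench: Loose steel wrench, 170 mm long, lying flat on the bench beyond the fixture, where the strap is swung out (under 15 mm high). Origin: near its middle. Leave alone.
- screwdriver: Loose screwdriver lying on the bench beyond the post's end of the fixture (under 30 mm high). Origin: near its middle. Leave alone.
- tape: Loose black roll of tape, 90 mm across and 24 mm high, lying flat. Origin: centre of its underside. Leave alone.
- oil_can: Loose white bottle, 66 mm across and 140 mm high, standing at the back. Origin: centre of its underside. Leave alone.
- grease_tin: Loose steel tin, 70 mm across and 70 mm high, standing at the back. Origin: centre of its underside. Leave alone.
Mind the look-alikes: they are no part of the job. Several things have the shape of the block; the one meant has the colours described above.

How it is judged:
On the way, in this order (a step that is already met when the one before it is completed fails the run):
1. the strap is home against its stop, with the cam lever still up (value of joint strap below 0.05 rad and value of joint cam_lever below 0.9 rad), for 0.2 s.
2. the cam lever is fully down and the cam bears on the block (value of joint cam_lever above 1.38 rad and value of joint strap below 0.05 rad and contact force between cam and block above 2 N), for 0.2 s.
At the end, for the whole second after the job is handed in: Strap within 0.05 rad of home, cam lever at 1.38 rad or more (stop at 1.5), the cam pressing on the block with more than 2 N, and the block at rest, level (0.05 rad), under the cam (12 mm) and within 8 mm of its start (all of step 2 and horizontal distance between cam_axle and block below 0.012 m and angle between block's own z axis and vertical below 0.05 rad and linear speed of block below 0.01 m/s and distance of block from where it was at the start of the episode below 0.008 m); the robot touches nothing.
It fails at once if the cam lever is pushed down before the strap is home (value of joint cam_lever above 0.9 rad and value of joint strap above 0.12 rad).
It fails at once if the block is lifted or knocked out of its nest (distance of block from where it was at the start of the episode above 0.01 m or angle between block's own z axis and vertical above 0.2 rad).
It fails at once if a bystander is moved more than 25 mm (distance of any of socket_tall, socket_wide, wrench, screwdriver, tape, oil_can, grease_tin from where it was at the start of the episode above 0.025 m).
It also fails if it takes over 48 s, if anything falls off the work surface, if the arm or the gripper's body presses on something with over 40 N, if the wrist force passes 120 N, or if a joint passes its speed limit or range.

## Working session

There is one attempt and no reset: what is moved stays moved. The work goes in short steps, Python scripts to look and compute and a tool call to move; the robot and the scene stay as the last step left them, time stands still between calls to the robot, and variables do not carry over. Pictures are saved under pics/ and viewed, at most 10 in all, crops included, and the job is handed in when it is done.

Besides the shell and the picture viewer there is one more tool, called after ">>>" in YAML: its name, and indented under it one key for each argument. jog_arm: Moves the arm, as the interface text tells. Its arguments: {"type":"object","properties":{"turn":{"type":"array","items":{"type":"array","items":{"type":"number"}}},"delta_pos":{"type":"array","items":{"type":"array","items":{"type":"number"}}},"gripper":{"type":"array","items":{"type":"number"}},"grip_force":{"type":"number"}},"required":["turn","delta_pos","gripper"]}

```bash
mkdir -p pics; python3 - <<'E'
from workcell import read_state, vision
import cv2,json
s=read_state();print(s)
for n in("scene","top"):
    im=vision.read_camera(n);cv2.imwrite(f"pics/{n}0.png",im[:,:,::-1]);print(n,vision.calibration(n))
print(vision.calibration("wrist"))
E
```

```text
{'time': 0.0, 'q': array([ 1.18213502e+00,  2.64791454e-01,  1.60540617e+00,  2.93114443e-05,
        1.27371072e+00, -3.69121938e-02]), 'joint_vel': array([-6.90934626e-04,  8.73933957e-04,  6.26928046e-04,  3.31636623e-05,
        4.76028577e-04,  1.08351243e-03]), 'joint_torque': array([-3.79876556e-04, -5.15103257e+01, -3.67321908e+01,  1.37650836e-04,
        1.26366253e-02,  5.87471874e-06]), 'tool_pos': array([0.23225244, 0.63290951, 0.19941895]), 'tcp_rot': array([-0.54960479, -3.09261732,  0.00354555]), 'wrist_force': array([ 0.18682845, -0.0143518 ,  0.19920125]), 'torque': array([ 0.01144897, -0.00438001, -0.00958342]), 'grip_force': 0.0, 'width': 1.0034742831994898}
scene {'vfov': 44.05481103717142, 'cx': 255.6484919596846, 'cy': 189.29619069575634, 'dist': array([0.01330831, 0.        , 0.        , 0.        , 0.        ]), 'R': array([[ 0.11135904,  0.99369997, -0.01263034],
       [ 0.84414884, -0.10129102, -0.5264531 ],
       [-0.52441577,  0.04796343, -0.85011035]]), 't': array([-0.03274138, -0.38916987,  1.61922128])}
top {'vfov': 44.3894157490952, 'cx': 258.962363
[... 165 characters left out ...]
 1.85899167e-04],
       [-9.86299421e-01,  2.60463627e-02, -1.62895795e-01],
       [ 1.62834047e-01, -4.48863064e-03, -9.86643262e-01]]), 't': array([0.00243889, 0.54772359, 1.33505784])}
{'vfov': 68.04606517457782, 'cx': 257.3783135466876, 'cy': 194.0222427507652, 'dist': array([-0.00025041,  0.        ,  0.        ,  0.        ,  0.        ]), 'mount': array([[ 2.91892724e-04, -9.44747149e-01, -3.27799845e-01,
         8.41846796e-02],
       [ 9.99999877e-01,  1.43964085e-04,  4.75543327e-04,
         1.98890494e-04],
       [-4.02076798e-04, -3.27799944e-01,  9.44747075e-01,
        -1.72522839e-01],
       [ 0.00000000e+00,  0.00000000e+00,  0.00000000e+00,
         1.00000000e+00]])}
```

View pics/scene0.png

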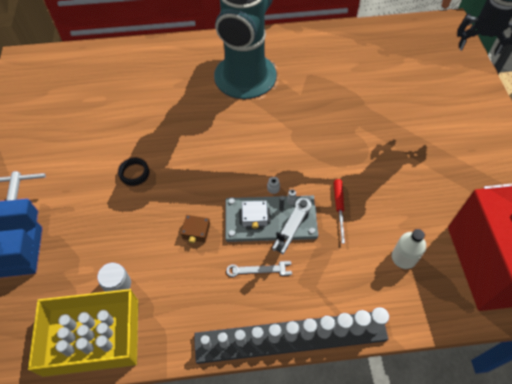

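View pics/top0.png

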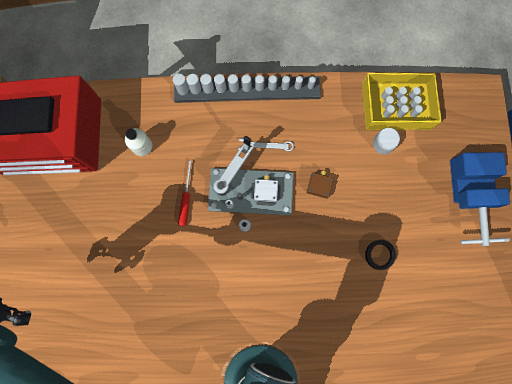

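The top view shows the fixture at about (252,190), with the pivot nut near (221,187), the silver block near (266,189) and the strap running to about (247,145). The brown block at (322,182) is a look-alike: wrong colour, and not in the nest. I'll enlarge both views to confirm.

```bash
python3 - <<'E'
import cv2,numpy as np
a=cv2.imread("pics/top0.png")[125:235,170:350];b=cv2.imread("pics/scene0.png")[170:290,170:350]
a=cv2.resize(a,(720,440)[:2],interpolation=cv2.INTER_CUBIC);b=cv2.resize(b,(720,480),interpolation=cv2.INTER_CUBIC)
cv2.imwrite("pics/c_top.png",a);cv2.imwrite("pics/c_scene.png",b)
E
```

```text
(no output)
```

View pics/c_top.png

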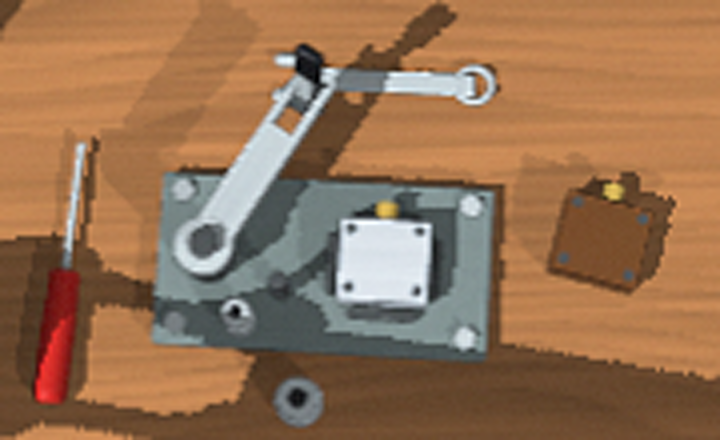

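View pics/c_scene.png

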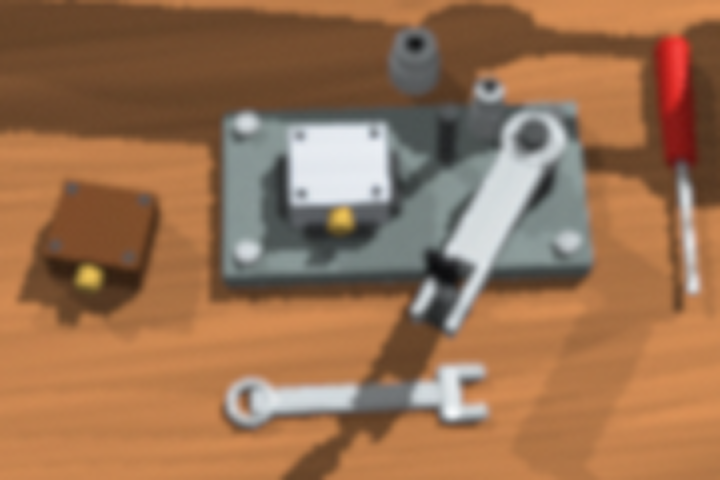

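The silver block with the brass port, at crop (385,262), sits in the nest and is the one meant. The brown block at (600,240) is outside the fixture. The strap runs from the nut at (205,240) to its end near (305,75), with the black grip upright at about (307,60).

```bash
cat > h.py <<'E'
import numpy as np,cv2
from workcell import read_state, vision
from scipy.spatial.transform import Rotation as Ro
def ray(n,uv):
    c=vision.calibration(n);f=192/np.tan(np.radians(c["vfov"]/2))
    K=np.array([[f,0,c["cx"]],[0,f,c["cy"]],[0,0,1.]])
    p=cv2.undistortPoints(np.array([[uv]],float),K,c["dist"])[0,0]
    if n=="wrist":
        s=read_state();Rt=Ro.from_rotvec(s["tcp_rot"]).as_matrix();M=c["mount"]
        R=Rt@M[:3,:3];o=s["tool_pos"]+Rt@M[:3,3]
    else: R=c["R"].T;o=-R@c["t"]
    return o,R@np.array([p[0],p[1],1])
def onz(n,uv,z):
    o,d=ray(n,uv);return (o+d*(z-o[2])/d[2]).round(4)
def two(a,ua,b,ub):
    o1,d1=ray(a,ua);o2,d2=ray(b,ub)
    k=np.linalg.lstsq(np.c_[d1,-d2],o2-o1,rcond=None)[0]
    p,q=o1+k[0]*d1,o2+k[1]*d2;return ((p+q)/2).round(4),round(np.linalg.norm(p-q),4)
E
python3 - <<'E'
from h import *
t=lambda x,y:(170+(x+.5)/4-.5,125+(y+.5)/4-.5)
s=lambda x,y:(170+(x+.5)/4-.5,170+(y+.5)/4-.5)
print("nut",onz("top",t(205,240),.091),onz("scene",s(533,132),.091))
print("block",onz("top",t(385,262),.055),onz("scene",s(338,163),.055))
C=[onz("top",t(*p),.02) for p in[(163,172),(502,187),(488,360),(152,345)]]
D=[onz("scene",s(*p),.02) for p in[(592,265),(225,278),(222,115),(575,103)]]
for c in(C,D):
    c=np.array(c);print("plate",c.mean(0),np.linalg.norm(np.diff(c,axis=0),axis=1));e=c[0]-c[1]+c[3]-c[2];print("yaw of +y",np.degrees(np.arctan2(e[1],e[0]))-90)
print("grip",two("top",t(307,55),"scene",s(448,257)))
print("strapend",onz("top",t(308,97),.08),onz("scene",s(433,318),.08))
print("wide",onz("top",t(298,400),.04),onz("scene",s(415,40),.04),"tall",onz("top",t(238,312),.07),onz("scene",s(488,88),.07))
print("wr",onz("top",t(478,85),.01))
E
```

```text
nut [0.5681 0.0959 0.091 ] [0.5707 0.095  0.091 ]
block [ 0.555  -0.0324  0.055 ] [ 0.5586 -0.0331  0.055 ]
plate [0.55965  0.011025 0.02    ] [0.25606195 0.13171519 0.24993465]
yaw of +y -4.102558646135222
plate [0.5641 0.0111 0.02  ] [0.24635716 0.12724547 0.24939521]
yaw of +y -4.535212260376596
grip (array([0.6846, 0.0198, 0.1529]), np.float64(0.0013))
strapend [0.6738 0.0205 0.08  ] [0.6901 0.0127 0.08  ]
wide [0.4573 0.0336 0.04  ] [0.4574 0.0328 0.04  ] tall [0.5188 0.0744 0.07  ] [0.521  0.0739 0.07  ]
wr [ 0.6985 -0.1086  0.01  ]
```

>>> jog_arm:
  turn:
    - [0,0,0]
    - [0,0,0]
    - [0,0,0]
    - [0,0,0]
    - [0,0,0]
    - [0,0,0]
    - [0,0,0]
    - [0,0,0]
    - [0,0,0]
    - [0,0,0]
    - [0,0,0]
    - [0,0,0]
    - [0,0,0]
    - [0,0,0]
    - [0,0,0]
    - [0,0,0]
    - [0,0,0]
    - [0,0,0]
    - [0,0,0]
    - [0,0,0]
  delta_pos:
    - [-0.029,-0.0185,0]
    - [-0.029,-0.0185,0]
    - [-0.029,-0.0185,0]
    - [-0.029,-0.0185,0]
    - [-0.029,-0.0185,0]
    - [-0.029,-0.0185,0]
    - [-0.029,-0.0185,0]
    - [-0.029,-0.0185,0]
    - [-0.029,-0.0185,0]
    - [-0.029,-0.0185,0]
    - [-0.029,-0.0185,0]
    - [-0.029,-0.0185,0]
    - [-0.029,-0.0185,0]
    - [-0.029,-0.0185,0]
    - [-0.029,-0.0185,0]
    - [-0.029,-0.0185,0]
    - [-0.029,-0.0185,0]
    - [-0.029,-0.0185,0]
    - [-0.029,-0.0185,0]
    - [-0.029,-0.0185,0]
  gripper: [0,0,0,0,0,0,0,0,0,0,0,0,0,0,0,0,0,0,0,0]
  grip_force: 40

```text
time: 1.77
tool_pos: [0.65, 0.0849, 0.2001]
tcp_rot: [-0.55, -3.092, 0.0]
wrist_force: [0.2, 2.2, 0.0]
width: -0.001
grip_force: 0.0
```

>>> jog_arm:
  turn:
    - [0,0,0.121]
    - [0,0,0.121]
    - [0,0,0.121]
    - [0,0,0.121]
    - [0,0,0.121]
    - [0,0,0.121]
    - [0,0,0.121]
    - [0,0,0.121]
    - [0,0,0.121]
    - [0,0,0.121]
    - [0,0,0.121]
    - [0,0,0.121]
    - [0,0,0.121]
    - [0,0,0.121]
    - [0,0,0.121]
    - [0,0,0]
  delta_pos:
    - [0,0,0]
    - [0,0,0]
    - [0,0,0]
    - [0,0,0]
    - [0,0,0]
    - [0,0,0]
    - [0,0,0]
    - [0,0,0]
    - [0,0,0]
    - [0,0,0]
    - [0,0,0]
    - [0,0,0]
    - [0,0,0]
    - [0,0,0]
    - [0,0,0]
    - [0,0,0]
  gripper: [0,0,0,0,0,0,0,0,0,0,0,0,0,0,0,0]

```text
time: 3.1
tool_pos: [0.6491, 0.0864, 0.2]
tcp_rot: [-2.778, -1.467, 0.002]
wrist_force: [0.1, -0.6, -0.0]
width: 0.0
grip_force: 0.0
```

```bash
python3 - <<'E'
from h import *
s=read_state();R=Ro.from_rotvec(s["tcp_rot"]).as_matrix();print(s["time"],s["q"].round(3),s["tool_pos"],R.round(3),s["wrist_force"])
print("to start point (tool axes)",(R.T@(np.array([.652,.0845,.067])-s["tool_pos"])).round(4))
im=vision.read_camera("wrist");cv2.imwrite("pics/w1.png",im[:,:,::-1])
E
```

```text
3.1 [ 0.094  0.228  1.65  -0.     1.265  0.693] [0.64910502 0.08638205 0.20004082] [[ 0.564  0.826 -0.001]
 [ 0.826 -0.564 -0.   ]
 [-0.001 -0.001 -1.   ]] [ 0.06460723 -0.58192544 -0.04556866]
to start point (tool axes) [0.0002 0.0036 0.133 ]
```

View pics/w1.png

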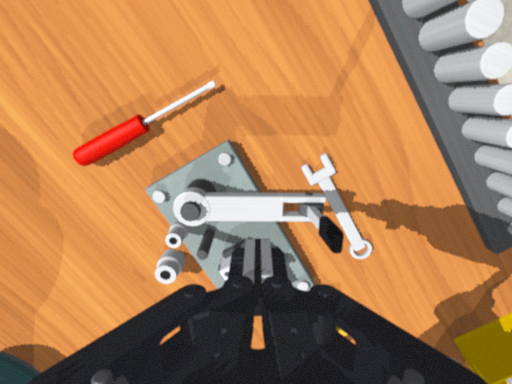

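The wrist view shows the strap lying level in the picture from the nut (190,210) to its end (325,208), the grip at (330,235), and the wrench and sockets clear of the fingertips. I'll check the geometry from here.

```bash
python3 - <<'E'
from h import *
for u,z in(((190,211),.091),((325,200),.08),((325,217),.08),((230,196),.08),((230,221),.08)): print(u,onz("wrist",u,z))
E
```

```text
(190, 211) [0.5717 0.1    0.091 ]
(325, 200) [0.6978 0.0253 0.08  ]
(325, 217) [0.6877 0.0076 0.08  ]
(230, 196) [0.6141 0.0873 0.08  ]
(230, 221) [0.5966 0.0631 0.08  ]
```

>>> jog_arm:
  turn:
    - [0,0,0]
    - [0,0,0]
    - [0,0,0]
    - [0,0,0]
    - [0,0,0]
    - [0,0,0]
  delta_pos:
    - [0,0,0.025]
    - [0,0,0.025]
    - [0,0,0.025]
    - [0,0,0.025]
    - [0,0,0.02]
    - [0,0,0.013]
  gripper: [0,0,0,0,0,0]

```text
time: 3.65
tool_pos: [0.6475, 0.0863, 0.0645]
tcp_rot: [-2.772, -1.475, 0.006]
wrist_force: [-0.5, -0.1, -0.2]
width: -0.001
grip_force: 0.0
```

>>> jog_arm:
  turn:
    - [0,0,0]
    - [0,0,0]
    - [0,0,0.06]
    - [0,0,0.06]
    - [0,0,0.06]
    - [0,0,0.06]
    - [0,0,0.06]
    - [0,0,0.06]
    - [0,0,0.06]
    - [0,0,0.06]
    - [0,0,0.06]
    - [0,0,0.06]
    - [0,0,0.06]
    - [0,0,0.06]
    - [0,0,0.06]
    - [0,0,0.06]
  delta_pos:
    - [-0.005,0,0]
    - [-0.005,0,0]
    - [-0.0042,0.0016,0]
    - [-0.0042,0.0016,0]
    - [-0.0042,0.0016,0]
    - [-0.0042,0.0016,0]
    - [-0.0042,0.0016,0]
    - [-0.0042,0.0016,0]
    - [-0.0042,0.0016,0]
    - [-0.0042,0.0016,0]
    - [-0.0042,0.0016,0]
    - [-0.0042,0.0016,0]
    - [-0.0042,0.0016,0]
    - [-0.0042,0.0016,0]
    - [-0.0042,0.0016,0]
    - [-0.0042,0.0016,0]
  gripper: [0,0,0,0,0,0,0,0,0,0,0,0,0,0,0,0]

```text
time: 4.98
tool_pos: [0.6099, 0.0279, 0.0706]
tcp_rot: [3.134, 0.208, 0.007]
wrist_force: [-0.0, 0.3, 0.9]
width: 0.001
grip_force: 0.0
```

```bash
python3 - <<'E'
from h import *
s=read_state();R=Ro.from_rotvec(s["tcp_rot"]).as_matrix();print(s["time"],s["tool_pos"],R.round(3),s["wrist_force"])
print("tool rel pivot",(R.T@(s["tool_pos"]-np.array([.569,.0955,.065]))).round(4))
im=vision.read_camera("wrist");t=vision.read_camera("top")
o=np.hstack([im[:,:,::-1],cv2.resize(t[125:235,170:350,::-1],(288,176)).copy() if 0 else cv2.resize(t[130:226,195:267,::-1],(288,384),interpolation=2)]);cv2.imwrite("pics/w2.png",o)
E
```

```text
4.9833 [0.60993455 0.0278906  0.07058205] [[ 0.991  0.132  0.004]
 [ 0.132 -0.991 -0.   ]
 [ 0.004  0.001 -1.   ]] [-0.02365551  0.33486106  0.86567417]
tool rel pivot [ 0.0317  0.0724 -0.0054]
```

View pics/w2.png

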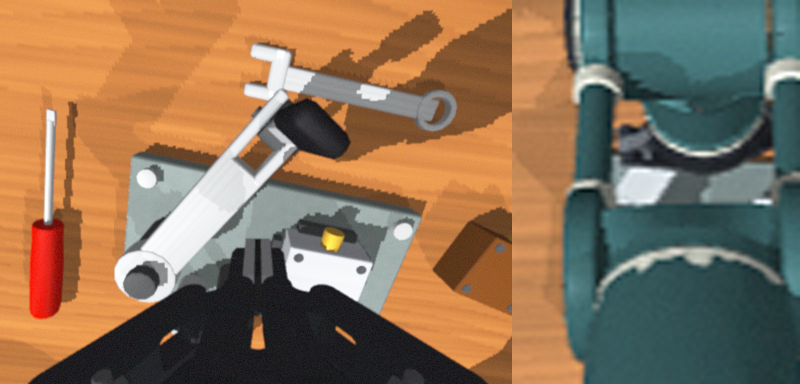

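```bash
python3 - <<'E'
from h import *
a=onz("wrist",(142,281),.091);b=onz("wrist",(212,196),.08);c=onz("wrist",(269,124),.08);print(a,b,c)
yh=np.array([.075,.997]);xh=np.array([.997,-.075])
for p,q in((a,b),(b,c)):
    d=(q-p)[:2];print(np.arctan2(d@xh,-d@yh))
print(onz("wrist",(258,243),.0706), read_state()["q"].round(3), read_state()["wrist_force"])
E
```

```text
[0.5742 0.0966 0.091 ] [0.6328 0.0589 0.08  ] [0.6796 0.0309 0.08  ]
1.0741981888144543
1.106718946124461
[0.5997 0.0261 0.0706] [ 0.005  0.252  1.873 -0.     1.013  1.441] [-0.11321448  0.69211183  0.27707961]
```

The strap has not moved (still about 1.07 rad), so the finger probably passed above it. I'll check where the fingertips really are.

```bash
python3 - <<'E'
from h import *
s=read_state();print(s["time"],s["tool_pos"],s["width"])
w=vision.read_camera("wrist")[190:290,190:330,::-1];t=vision.read_camera("scene")[150:290,170:350,::-1]
cv2.imwrite("pics/w3.png",np.hstack([cv2.resize(w,(400,286),interpolation=2),cv2.resize(t,(400,286),interpolation=2)]))
c=vision.calibration("wrist");M=np.linalg.inv(c["mount"])
for x in(-.011,0,.011):
  for z in(0,-.01,-.02):
    p=M@[x,0,z,1];print(x,z,(p[:2]/p[2]*284.4+[c["cx"],c["cy"]]).round(0))
E
```

```text
5.0833 [0.60937155 0.02784999 0.0701935 ] -0.00467296262835924
-0.011 0 [257. 244.]
-0.011 -0.01 [257. 252.]
-0.011 -0.02 [257. 260.]
0 0 [257. 230.]
0 -0.01 [257. 237.]
0 -0.02 [257. 244.]
0.011 0 [257. 215.]
0.011 -0.01 [257. 221.]
0.011 -0.02 [257. 228.]
```

View pics/w3.png

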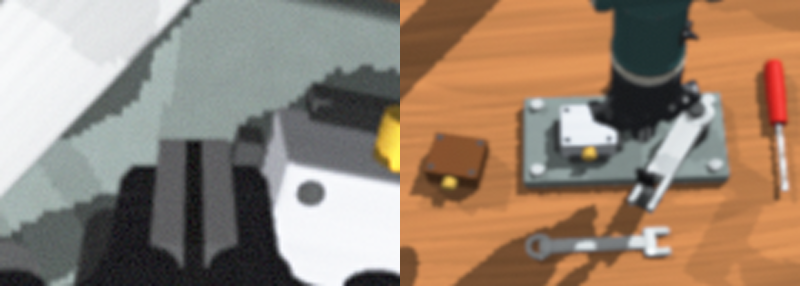

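The crop shows the pad tips at row ~239 of the wrist picture, well behind where the TCP projects (215–230), so the tips are 10 mm or more short and slid over the strap. I'll lift, go back, and push again about 20 mm lower.

>>> jog_arm:
  turn:
    - [0,0,0]
    - [0,0,0]
    - [0,0,0]
    - [0,0,-0.12]
    - [0,0,-0.12]
    - [0,0,-0.12]
    - [0,0,-0.12]
    - [0,0,-0.12]
    - [0,0,-0.12]
    - [0,0,-0.12]
    - [0,0,0]
    - [0,0,0]
    - [0,0,0]
    - [0,0,0]
  delta_pos:
    - [0,0,-0.02]
    - [0,0,-0.02]
    - [0,0,-0.02]
    - [0.0084,-0.0032,0]
    - [0.0084,-0.0032,0]
    - [0.0084,-0.0032,0]
    - [0.0084,-0.0032,0]
    - [0.0084,-0.0032,0]
    - [0.0084,-0.0032,0]
    - [0.0084,-0.0032,0]
    - [0.006,0,0]
    - [0.006,0,0]
    - [0,0,0]
    - [0,0,0]
  gripper: [0,0,0,0,0,0,0,0,0,0,0,0,0,0]

```text
time: 6.35
tool_pos: [0.6553, 0.0848, 0.128]
tcp_rot: [2.776, 1.47, 0.0]
wrist_force: [0.2, -0.6, 0.9]
width: -0.002
grip_force: 0.0
```

```bash
cat > st.py <<'E'
from h import *
s=read_state();R=Ro.from_rotvec(s["tcp_rot"]).as_matrix();print(s["time"],s["tool_pos"].round(4),R[:,0].round(3),s["wrist_force"].round(1),s["width"].round(3))
print("rel pivot",(R.T@(s["tool_pos"]-np.array([.570,.0965,0]))).round(4))
E
python3 st.py
```

```text
Traceback (most recent call last):
  File "st.py", line 2, in <module>
    s=read_state();R=Ro.from_rotvec(s["tcp_rot"]).as_matrix();print(s["time"],s["tool_pos"].round(4),R[:,0].round(3),s["wrist_force"].round(1),s["width"].round(3))
                                                                                                                                               ^^^^^^^^^^^^^^^^
AttributeError: 'float' object has no attribute 'round'
```

>>> jog_arm:
  turn:
    - [0,0,0]
    - [0,0,0]
    - [0,0,0]
    - [0,0,0]
    - [0,0,0]
    - [0,0,0]
    - [0,0,0]
    - [0,0,0]
  delta_pos:
    - [0,-0.008,0]
    - [0,0,0.02]
    - [0,0,0.02]
    - [0,0,0.02]
    - [0,0,0.01]
    - [0,0,0.01]
    - [0,0,0]
    - [0,0,0]
  gripper: [0,0,0,0,0,0,0,0]

```text
time: 7.02
tool_pos: [0.6482, 0.0891, 0.0477]
tcp_rot: [-2.776, -1.471, 0.001]
wrist_force: [-0.6, 0.0, 0.1]
width: -0.003
grip_force: 0.0
```

>>> jog_arm:
  turn:
    - [0,0,0]
    - [0,0,0]
    - [0,0,0]
    - [0,0,0.05]
    - [0,0,0.05]
    - [0,0,0.05]
    - [0,0,0.05]
  delta_pos:
    - [-0.005,0,0]
    - [-0.004,0,0]
    - [-0.003,0,0]
    - [-0.0035,0.0013,0]
    - [-0.0035,0.0013,0]
    - [-0.0035,0.0013,0]
    - [-0.0035,0.0013,0]
  gripper: [0,0,0,0,0,0,0]

```text
time: 7.6
tool_pos: [0.6384, 0.0652, 0.0496]
tcp_rot: [2.91, 1.182, 0.005]
wrist_force: [-0.3, 2.7, 2.8]
width: -0.001
grip_force: 1.1
```

```bash
sed -i 's/s\["width"\].round(3)/s["width"]/' st.py; cat >> st.py <<'E'
def bright():
    im=vision.read_camera("wrist");c=vision.calibration("wrist")
    # strap angle: bright pale pixels -> rays onto z=.08, kept within 30..125 mm of the pivot
    m=(im.min(2)>150)&(np.ptp(im.astype(int),axis=2)<30)
    v,u=np.nonzero(m);K=np.array([[284.4,0,c["cx"]],[0,284.4,c["cy"]],[0,0,1]])
    d=np.c_[(u-c["cx"])/284.4,(v-c["cy"])/284.4,np.ones(len(u))]
    Rw=R@c["mount"][:3,:3];o=s["tool_pos"]+R@c["mount"][:3,3];d=d@Rw.T
    P=(o+d*((.08-o[2])/d[:,2])[:,None])[:,:2]-[.571,.0965]
    xh=np.array([.997,-.075]);yh=np.array([.075,.997]);r=np.hypot(*P.T);th=np.arctan2(P@xh,-P@yh)
    k=(r>.03)&(r<.12)&(th>-.4)&(th<1.8);h,e=np.histogram(th[k],bins=44,range=(-.4,1.8))
    print("bright by strap angle",{round(float(e[i]),2):int(h[i]) for i in range(44) if h[i]>20})
    return im
E
python3 -c "
from st import *
bright()"
```

```text
7.6 [0.6384 0.0652 0.0496] [0.717 0.698 0.003] [-0.3  2.7  2.8] -0.0005165054235018678
rel pivot [ 0.0273  0.0702 -0.0494]
bright by strap angle {0.25: 34, 0.3: 70, 0.35: 63, 0.4: 51, 0.45: 40, 0.5: 39, 0.55: 29, 0.85: 99, 0.9: 309, 0.95: 175, 1.0: 212, 1.05: 247, 1.1: 467, 1.15: 182, 1.2: 160, 1.25: 173, 1.3: 157, 1.35: 103, 1.4: 80, 1.45: 124, 1.5: 154, 1.55: 176, 1.6: 207, 1.65: 222, 1.7: 262, 1.75: 292}
```

>>> jog_arm:
  turn:
    - [0,0,0.05]
    - [0,0,0.05]
    - [0,0,0.05]
    - [0,0,0.05]
    - [0,0,0.05]
    - [0,0,0.05]
    - [0,0,0.05]
    - [0,0,0.05]
  delta_pos:
    - [-0.0035,0.0013,0]
    - [-0.0035,0.0013,0]
    - [-0.0035,0.0013,0]
    - [-0.0035,0.0013,0]
    - [-0.0035,0.0013,0]
    - [-0.0035,0.0013,0]
    - [-0.0035,0.0013,0]
    - [-0.0035,0.0013,0]
  gripper: [0,0,0,0,0,0,0,0]

```text
time: 8.32
tool_pos: [0.6215, 0.0409, 0.0495]
tcp_rot: [3.087, 0.583, 0.006]
wrist_force: [1.1, 0.8, 3.0]
width: 0.001
grip_force: 1.3
```

```bash
python3 -c "
from st import *
im=bright();cv2.imwrite('pics/w4.png',im[:,:,::-1])"
```

```text
8.3167 [0.6215 0.0409 0.0495] [0.931 0.364 0.004] [1.1 0.8 3. ] 0.0014808022772202934
rel pivot [ 0.0279  0.0706 -0.0494]
bright by strap angle {-0.1: 49, -0.05: 63, 0.0: 50, 0.05: 40, 0.1: 41, 0.15: 30, 0.55: 33, 0.6: 45, 0.65: 239, 0.7: 551, 0.75: 527, 0.8: 506, 0.85: 495, 0.9: 617, 0.95: 567, 1.0: 602, 1.05: 725, 1.1: 1071, 1.15: 712, 1.2: 396, 1.25: 311, 1.3: 306, 1.35: 305, 1.4: 317, 1.45: 318, 1.5: 329, 1.55: 332, 1.6: 349, 1.65: 266, 1.7: 336, 1.75: 417}
```

View pics/w4.png

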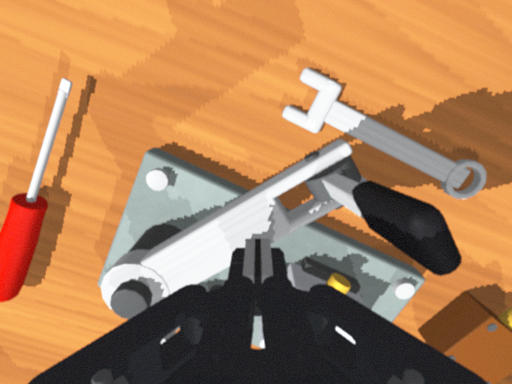

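The finger is at (258,240) on top of the strap, which is still at about 1.02 rad. With the TCP at z ≈ 0.048 and 3 N upward, the real tips must be about 32 mm short of the reported TCP, which agrees with the pixel rows. I'll go back and work with the TCP at z ≈ 0.033, putting the tips at about 0.066.

>>> jog_arm:
  turn:
    - [0,0,0]
    - [0,0,-0.1]
    - [0,0,-0.1]
    - [0,0,-0.1]
    - [0,0,-0.1]
    - [0,0,-0.1]
    - [0,0,-0.1]
    - [0,0,0]
    - [0,0,0]
    - [0,0,0]
    - [0,0,0]
    - [0,0,0]
    - [0,0,0]
    - [0,0,0]
    - [0,0,0]
  delta_pos:
    - [0,0,-0.02]
    - [0.007,-0.0026,0]
    - [0.007,-0.0026,0]
    - [0.007,-0.0026,0]
    - [0.007,-0.0026,0]
    - [0.007,-0.0026,0]
    - [0.007,-0.0026,0]
    - [0.007,0,0]
    - [0.007,0,0]
    - [0,0,0]
    - [0,0,0.01]
    - [0,0,0.01]
    - [0,0,0.01]
    - [0,0,0.005]
    - [0,0,0]
  gripper: [0,0,0,0,0,0,0,0,0,0,0,0,0,0,0]

```text
time: 9.62
tool_pos: [0.6499, 0.0886, 0.0297]
tcp_rot: [-2.775, -1.47, 0.007]
wrist_force: [0.2, -0.5, 0.2]
width: -0.0
grip_force: 0.0
```

```bash
python3 st.py
```

```text
9.6167 [0.6499 0.0886 0.0297] [ 0.562  0.827 -0.003] [ 0.2 -0.5  0.2] -0.00026197734234125744
rel pivot [ 0.0383  0.0704 -0.0301]
```

>>> jog_arm:
  turn:
    - [0,0,0]
    - [0,0,0]
    - [0,0,0]
    - [0,0,0.05]
    - [0,0,0.05]
    - [0,0,0.05]
    - [0,0,0.05]
    - [0,0,0.05]
    - [0,0,0.05]
  delta_pos:
    - [-0.004,0,0]
    - [-0.004,0,0]
    - [-0.003,0,0]
    - [-0.0035,0.0013,0]
    - [-0.0035,0.0013,0]
    - [-0.0035,0.0013,0]
    - [-0.0035,0.0013,0]
    - [-0.0035,0.0013,0]
    - [-0.0035,0.0013,0]
  gripper: [0,0,0,0,0,0,0,0,0]

```text
time: 10.37
tool_pos: [0.639, 0.0597, 0.0336]
tcp_rot: [-2.965, -1.035, -0.004]
wrist_force: [1.0, 2.9, -0.5]
width: -0.001
grip_force: 1.4
```

```bash
python3 -c "
from st import *
im=bright();cv2.imwrite('pics/w5.png',im[:,:,::-1])"
```

```text
10.3667 [0.639  0.0597 0.0336] [0.783 0.622 0.003] [ 1.   2.9 -0.5] -0.001226113644968614
rel pivot [ 0.0312  0.0717 -0.0335]
bright by strap angle {0.45: 61, 0.5: 57, 0.55: 44, 0.6: 42, 0.65: 50, 0.7: 40, 0.9: 70, 1.1: 41, 1.35: 75, 1.4: 126, 1.45: 146, 1.5: 189, 1.55: 234, 1.6: 290, 1.65: 329, 1.7: 364, 1.75: 390}
```

>>> jog_arm:
  turn:
    - [0,0,0.05]
    - [0,0,0.05]
    - [0,0,0.05]
    - [0,0,0.05]
    - [0,0,0.05]
    - [0,0,0.05]
  delta_pos:
    - [-0.0036,0.0014,0]
    - [-0.0036,0.0014,0]
    - [-0.0036,0.0014,0]
    - [-0.0036,0.0014,0]
    - [-0.0036,0.0014,0]
    - [-0.0036,0.0014,0]
  gripper: [0,0,0,0,0,0]

```text
time: 10.92
tool_pos: [0.6252, 0.0409, 0.0338]
tcp_rot: [3.087, 0.583, 0.004]
wrist_force: [1.9, 1.4, -0.7]
width: 0.002
grip_force: 0.0
```

```bash
python3 -c "
from st import *
im=bright();cv2.imwrite('pics/w6.png',im[:,:,::-1])"
```

```text
10.9167 [0.6252 0.0409 0.0338] [0.931 0.365 0.002] [ 1.9  1.4 -0.7] 0.002326081499018219
rel pivot [ 0.0311  0.072  -0.0336]
bright by strap angle {0.15: 62, 0.2: 56, 0.25: 42, 0.3: 45, 0.35: 87, 0.4: 41, 0.6: 189, 0.65: 112, 0.7: 93, 0.75: 312, 0.8: 118, 0.9: 24, 0.95: 71, 1.0: 42, 1.1: 76, 1.15: 137, 1.2: 137, 1.25: 160, 1.3: 194, 1.35: 252, 1.4: 309, 1.45: 350, 1.5: 383, 1.55: 412, 1.6: 413, 1.65: 359, 1.7: 474, 1.75: 557}
```

View pics/w6.png

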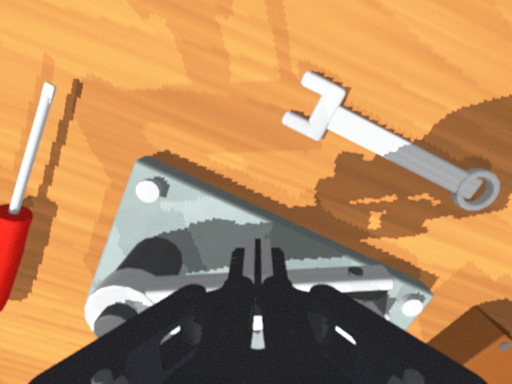

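The strap now lies level in front of the finger, from about (120,300) to (390,280), so it is being carried along. The remaining swing is about 0.45 rad.

>>> jog_arm:
  turn:
    - [0,0,0.05]
    - [0,0,0.05]
    - [0,0,0.05]
    - [0,0,0.05]
    - [0,0,0.05]
    - [0,0,0.05]
    - [0,0,0.05]
    - [0,0,0.05]
  delta_pos:
    - [-0.0036,0.0015,0]
    - [-0.0036,0.0015,0]
    - [-0.0036,0.0015,0]
    - [-0.0036,0.0015,0]
    - [-0.0036,0.0015,0]
    - [-0.0036,0.0015,0]
    - [-0.0036,0.0015,0]
    - [-0.0036,0.0015,0]
  gripper: [0,0,0,0,0,0,0,0]

```text
time: 11.63
tool_pos: [0.5997, 0.0233, 0.0338]
tcp_rot: [3.141, -0.04, 0.004]
wrist_force: [2.2, 0.9, 0.7]
width: -0.002
grip_force: 0.0
```

```bash
python3 st.py
```

```text
11.6333 [0.5997 0.0233 0.0338] [ 1.    -0.025  0.003] [2.2 0.9 0.7] -0.0019368795156936426
rel pivot [ 0.0317  0.0724 -0.0337]
```

>>> jog_arm:
  turn:
    - [0,0,0.05]
    - [0,0,0]
    - [0,0,0]
  delta_pos:
    - [-0.0036,0.0015,0]
    - [-0.0015,0,0]
    - [0,0,0]
  gripper: [0,0,0]

```text
time: 11.88
tool_pos: [0.5938, 0.0218, 0.0335]
tcp_rot: [3.139, -0.114, 0.002]
wrist_force: [0.3, 0.0, 0.1]
width: 0.0
grip_force: 0.1
```

>>> jog_arm:
  turn:
    - [0,0,0]
    - [0,0,0]
    - [0,0,0]
  delta_pos:
    - [-0.001,0,0]
    - [-0.001,0,0]
    - [0,0,0]
  gripper: [0,0,0]

```text
time: 12.13
tool_pos: [0.5927, 0.0219, 0.0335]
tcp_rot: [3.139, -0.117, 0.004]
wrist_force: [4.2, -2.1, 0.0]
width: -0.003
grip_force: 1.7
```

>>> jog_arm:
  turn:
    - [0,0,0]
    - [0,0,0]
    - [0,0,0]
  delta_pos:
    - [-0.001,0,0]
    - [-0.001,0,0]
    - [0,0,0]
  gripper: [0,0,0]

```text
time: 12.38
tool_pos: [0.5898, 0.0224, 0.0331]
tcp_rot: [-3.139, 0.118, -0.001]
wrist_force: [3.1, -2.0, 2.2]
width: 0.003
grip_force: 1.7
```

>>> jog_arm:
  turn:
    - [0,0,0]
    - [0,0,0]
    - [0,0,0]
  delta_pos:
    - [-0.001,0,0]
    - [-0.001,0,0]
    - [0,0,0]
  gripper: [0,0,0]

```text
time: 12.63
tool_pos: [0.5887, 0.0224, 0.0331]
tcp_rot: [3.139, -0.118, 0.004]
wrist_force: [6.1, -2.4, -0.1]
width: 0.002
grip_force: 3.1
```

>>> jog_arm:
  turn:
    - [0,0,0]
    - [0,0,0]
    - [0,0,0]
  delta_pos:
    - [-0.001,0,0]
    - [-0.001,0,0]
    - [0,0,0]
  gripper: [0,0,0]

```text
time: 12.88
tool_pos: [0.5888, 0.0224, 0.0332]
tcp_rot: [3.139, -0.118, 0.011]
wrist_force: [11.4, -3.0, -5.6]
width: -0.001
grip_force: 5.8
```

```bash
python3 st.py
```

```text
12.8833 [0.5888 0.0224 0.0332] [ 0.997 -0.075  0.007] [11.4 -3.  -5.6] -0.000859608804967918
rel pivot [ 0.0245  0.0725 -0.033 ]
```

The strap has stopped and the force has risen to 11 N, so it is against its stop. I'll hold briefly, back off, rise and move onto the strap line.

>>> jog_arm:
  turn:
    - [0,0,0]
    - [0,0,0]
    - [0,0,0]
    - [0,0,0]
    - [0,0,0]
    - [0,0,0]
    - [0,0,0]
    - [0,0,0]
    - [0,0,0]
    - [0,0,0]
    - [0,0,0]
    - [0,0,0]
    - [0,0,0]
    - [0,0,0]
    - [0,0,0]
    - [0,0,0]
  delta_pos:
    - [0,0,0]
    - [0,0,0]
    - [0.01,0,0]
    - [0.01,0,0]
    - [0,0,-0.03]
    - [0,0,-0.03]
    - [0,0,-0.03]
    - [0,0,-0.03]
    - [0,0,-0.03]
    - [0,0,0]
    - [0,0,0]
    - [0,0,0]
    - [0,0,0]
    - [0,0,0]
    - [0,0,0]
    - [0,0,0]
  gripper: [0,0,0,0,0,0,0,0,0,0,0,0,0,0,0,0]

```text
time: 14.22
tool_pos: [0.6046, 0.0213, 0.1814]
tcp_rot: [-3.139, 0.118, 0.004]
wrist_force: [0.2, -0.3, 0.2]
width: -0.001
grip_force: 0.0
```

```bash
python3 -c "
from st import *
im=vision.read_camera('wrist');cv2.imwrite('pics/w7.png',im[:,:,::-1]);sc=vision.read_camera('scene')
cv2.imwrite('pics/w7b.png',np.hstack([cv2.resize(im[:,:,::-1],(480,360)),cv2.resize(sc[170:270,200:330-41,::-1],(320,360),interpolation=2)]))"
```

```text
14.2167 [0.6046 0.0213 0.1814] [ 0.997 -0.075 -0.002] [ 0.2 -0.3  0.2] -0.0014121093227970338
rel pivot [ 0.0397  0.0724 -0.1815]
```

View pics/w7b.png

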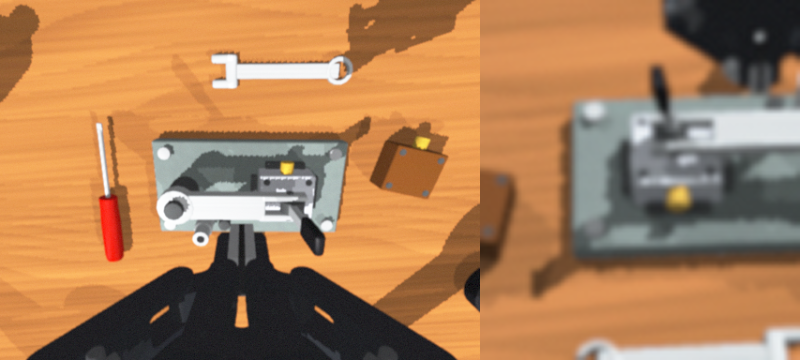

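The strap is home over the block, running level from the nut (175,208) to its end (305,205). The lever is still up, with its black grip at (312,235) and tip near (321,250). Next I intersect those rays with the strap's vertical plane.

```bash
python3 -c "
from st import *
k=512/480
piv=np.array([.570,.0965,0])
n=R[:,0]*[1,1,0];out=R[:,1]
for nm,u in(('gripstart',(304,217)),('mid',(312,235)),('tip',(320,252)),):
    o,d=ray('wrist',(u[0]*k,u[1]*k));P=o+d*((piv-o)@n)/(d@n);print(nm,'out',((P-piv)@out).round(4),'z',P[2].round(4))
for u in((170,208),(286,205),(295,196),(295,215)):
    P=onz('wrist',(u[0]*k,u[1]*k),.08);print(u,((P-piv)@R)[:2].round(4))
"
```

```text
14.3167 [0.605  0.0213 0.1821] [ 0.997 -0.075 -0.001] [0.6 0.  0.6] 0.0017384248175655202
rel pivot [ 0.0403  0.0724 -0.1821]
gripstart out 0.1376 z 0.1041
mid out 0.1369 z 0.1404
tip out 0.1367 z 0.1673
(170, 208) [-0.001  -0.0083]
(286, 205) [0.0027 0.1225]
(295, 196) [0.0137 0.1319]
(295, 215) [-0.0097  0.1335]
```

>>> jog_arm:
  turn:
    - [0,0,0]
    - [0,0,0]
    - [0,0,0]
    - [0,0,0]
    - [0,0,0]
    - [0,0,0]
    - [0,0,0]
    - [0,0,0]
    - [0,0,0]
    - [0,0,0]
  delta_pos:
    - [-0.02,0.013,0]
    - [-0.018,0.013,0]
    - [0,0,0]
    - [0,0,0.02]
    - [0,0,0.02]
    - [0,0,0.02]
    - [0,0,0.01]
    - [0,0,0.009]
    - [0,0,0]
    - [0,0,0]
  gripper: [0,0,0,0,0,0,0,0,0,0]

```text
time: 15.15
tool_pos: [0.5658, -0.0017, 0.1038]
tcp_rot: [-3.139, 0.118, 0.0]
wrist_force: [0.9, -0.1, 0.1]
width: -0.001
grip_force: 0.0
```

>>> jog_arm:
  turn:
    - [0,0,0]
    - [0,0,0]
    - [0,0,0]
    - [0,0,0]
    - [0,0,0]
    - [0,0,0]
    - [0,0,0]
    - [0,0,0]
    - [0,0,0]
  delta_pos:
    - [0,0.005,0]
    - [0,0.005,0]
    - [0,0.005,0]
    - [0,0.005,0]
    - [0,0.005,0]
    - [0,0.005,0]
    - [0,0.005,0.001]
    - [0,0.005,0.001]
    - [0,0,0]
  gripper: [0,0,0,0,0,0,0,0,0]

```text
time: 15.9
tool_pos: [0.5624, -0.0427, 0.1016]
tcp_rot: [3.139, -0.119, -0.0]
wrist_force: [-0.4, -0.9, -0.0]
width: -0.001
grip_force: 0.0
```

```bash
cat > lev.py <<'E'
from st import *
piv=np.array([.570,.0965,0]);im=vision.read_camera('wrist')
import sys;cv2.imwrite('pics/'+sys.argv[1],im[:,:,::-1])
m=((im.max(2)<45)*255).astype(np.uint8)
n,l,st_,ce=cv2.connectedComponentsWithStats(m)
n0=R[:,0]*[1,1,0]
for i in range(1,n):
    if st_[i,4]>60:
        o,d=ray('wrist',ce[i]);P=o+d*((piv-o)@n0)/(d@n0);print(st_[i],ce[i].round(),'out',((P-piv)@R[:,1]).round(4),'z',P[2].round(4))
E
python3 lev.py w8.png
```

```text
15.9 [ 0.5624 -0.0427  0.1016] [ 0.997 -0.076 -0.   ] [-0.4 -0.9 -0. ] -0.0007478454203838228
rel pivot [ 0.0029  0.1395 -0.1015]
[ 85 177  37  18 263] [104. 187.] out -0.0172 z -0.0027
[   30   233   456   151 29264] [259. 337.] out 0.1399 z 0.1885
[501 310  11  40 305] [507. 330.] out 0.2384 z 0.1851
```

```bash
cat > df.py <<'E'
import cv2,numpy as np,sys
from st import *
d=lambda f:(cv2.imread('pics/'+f).max(2)<60)
base=d('w7.png')
piv=np.array([.570,.0965,0]);c=vision.calibration('wrist');M=np.linalg.inv(c['mount'])
m=((d(sys.argv[1])&~base)*255).astype(np.uint8);m=cv2.morphologyEx(m,cv2.MORPH_OPEN,np.ones((3,3)))
n,l,st_,ce=cv2.connectedComponentsWithStats(m)
print([(st_[i].tolist(),ce[i].round().tolist()) for i in range(1,n) if st_[i,4]>60])
# where the grip (r 46..86 from axle) would appear, by lever angle
for ph in(0,.2,.4,.6,.8,1,1.2,1.35,1.5):
    o=[]
    for r in(.046,.086):
        P=piv+R[:,1]*[1,1,0]*(.13+r*np.sin(ph))+[0,0,.0725+r*np.cos(ph)]
        p=M@np.r_[R.T@(P-s['tool_pos']),1];o.append((p[:2]/p[2]*284.4+[c['cx'],c['cy']]).round().tolist())
    print(ph,o)
E
python3 df.py w8.png
```

```text
15.95 [ 0.5624 -0.0425  0.1017] [ 0.997 -0.076 -0.   ] [-0.4 -0.1  0.2] 0.0056379907968182414
rel pivot [ 0.0029  0.1392 -0.1016]
[([216, 155, 16, 10, 146], [223.0, 159.0]), ([254, 155, 18, 10, 176], [262.0, 160.0]), ([196, 174, 6, 15, 65], [199.0, 181.0]), ([81, 177, 44, 19, 599], [105.0, 187.0]), ([58, 210, 21, 20, 162], [70.0, 218.0]), ([265, 233, 42, 59, 871], [290.0, 260.0]), ([501, 324, 11, 25, 211], [506.0, 335.0])]
0 [[243.0, 246.0], [239.0, 287.0]]
0.2 [[257.0, 245.0], [274.0, 285.0]]
0.4 [[271.0, 243.0], [305.0, 279.0]]
0.6 [[284.0, 240.0], [331.0, 269.0]]
0.8 [[293.0, 236.0], [349.0, 258.0]]
1 [[300.0, 231.0], [360.0, 246.0]]
1.2 [[305.0, 226.0], [364.0, 235.0]]
1.35 [[306.0, 222.0], [363.0, 227.0]]
1.5 [[306.0, 218.0], [359.0, 219.0]]
```

>>> jog_arm:
  turn:
    - [0,0,0]
    - [0,0,0]
    - [0,0,0]
    - [0,0,0]
    - [0,0,0]
    - [0,0,0]
    - [0,0,0]
    - [0,0,0]
    - [0,0,0]
  delta_pos:
    - [0,0.005,0.002]
    - [0,0.005,0.0025]
    - [0,0.005,0.0025]
    - [0,0.003,0.0024]
    - [0,0.003,0.0024]
    - [0,0.003,0.0024]
    - [0,0.003,0.0024]
    - [0,0.003,0.0024]
    - [0,0,0]
  gripper: [0,0,0,0,0,0,0,0,0]

```text
time: 16.7
tool_pos: [0.5601, -0.0721, 0.082]
tcp_rot: [3.139, -0.119, -0.001]
wrist_force: [-1.0, 0.7, -1.2]
width: -0.004
grip_force: 0.1
```

```bash
python3 lev.py w9.png >/dev/null; python3 df.py w9.png
```

```text
16.75 [ 0.5601 -0.072   0.0823] [ 0.997 -0.075 -0.   ] [-0.3  0.2  0.6] -0.0029395637638828555
rel pivot [ 0.0028  0.1688 -0.0822]
[([176, 159, 16, 11, 166], [183.0, 164.0]), ([215, 159, 23, 11, 245], [226.0, 164.0]), ([26, 183, 57, 22, 904], [56.0, 195.0]), ([0, 221, 19, 25, 254], [10.0, 232.0]), ([270, 239, 41, 46, 873], [294.0, 261.0]), ([99, 253, 12, 8, 66], [105.0, 256.0]), ([489, 322, 23, 53, 797], [501.0, 345.0])]
0 [[188.0, 263.0], [165.0, 316.0]]
0.2 [[204.0, 262.0], [207.0, 313.0]]
0.4 [[221.0, 260.0], [246.0, 305.0]]
0.6 [[235.0, 256.0], [278.0, 293.0]]
0.8 [[248.0, 250.0], [303.0, 279.0]]
1 [[257.0, 244.0], [318.0, 264.0]]
1.2 [[264.0, 238.0], [326.0, 250.0]]
1.35 [[267.0, 234.0], [328.0, 240.0]]
1.5 [[268.0, 229.0], [326.0, 231.0]]
```

>>> jog_arm:
  turn:
    - [0,0,0]
    - [0,0,0]
    - [0,0,0]
    - [0,0,0]
    - [0,0,0]
    - [0,0,0]
    - [0,0,0]
    - [0,0,0]
    - [0,0,0]
  delta_pos:
    - [0,0.002,0.003]
    - [0,0.002,0.003]
    - [0,0.002,0.003]
    - [0,0.002,0.003]
    - [0,0.001,0.003]
    - [0,0.001,0.003]
    - [0,0.0,0.003]
    - [0,0,0.003]
    - [0,0,0]
  gripper: [0,0,0,0,0,0,0,0,0]

```text
time: 17.5
tool_pos: [0.5604, -0.0825, 0.0589]
tcp_rot: [3.138, -0.118, 0.003]
wrist_force: [0.8, -1.1, 2.6]
width: 0.001
grip_force: 1.0
```

```bash
python3 lev.py w10.png >/dev/null; python3 df.py w10.png
```

```text
17.55 [ 0.5601 -0.0822  0.0588] [ 0.997 -0.075  0.001] [ 0.8 -0.9  2.6] -0.004160534953238253
rel pivot [ 0.0037  0.179  -0.0587]
[([153, 167, 17, 12, 177], [161.0, 173.0]), ([194, 167, 29, 13, 354], [208.0, 173.0]), ([0, 192, 54, 28, 1204], [25.0, 207.0]), ([137, 200, 10, 9, 75], [142.0, 204.0]), ([213, 200, 9, 9, 70], [217.0, 204.0]), ([271, 241, 43, 37, 647], [295.0, 253.0]), ([63, 274, 16, 9, 94], [71.0, 277.0]), ([495, 338, 17, 46, 565], [505.0, 362.0])]
0 [[155.0, 292.0], [116.0, 368.0]]
0.2 [[175.0, 291.0], [167.0, 363.0]]
0.4 [[194.0, 287.0], [216.0, 351.0]]
0.6 [[212.0, 282.0], [257.0, 333.0]]
0.8 [[227.0, 275.0], [287.0, 313.0]]
1 [[239.0, 267.0], [307.0, 293.0]]
1.2 [[247.0, 259.0], [317.0, 274.0]]
1.35 [[251.0, 253.0], [319.0, 261.0]]
1.5 [[253.0, 247.0], [318.0, 249.0]]
```

>>> jog_arm:
  turn:
    - [0,0,0]
    - [0,0,0]
    - [0,0,0]
    - [0,0,0]
    - [0,0,0]
  delta_pos:
    - [0,0,0.003]
    - [0,0,0.003]
    - [0,0,0.002]
    - [0,0,0.002]
    - [0,0,0]
  gripper: [0,0,0,0,0]

```text
time: 17.97
tool_pos: [0.5607, -0.0828, 0.0509]
tcp_rot: [3.137, -0.117, 0.003]
wrist_force: [-4.5, -3.8, 13.2]
width: 0.0
grip_force: 6.3
```

>>> jog_arm:
  turn:
    - [0,0,0]
    - [0,0,0]
    - [0,0,0]
    - [0,0,0]
  delta_pos:
    - [0,0,0.002]
    - [0,0,0.002]
    - [0,0,0.002]
    - [0,0,0]
  gripper: [0,0,0,0]

```text
time: 18.3
tool_pos: [0.5613, -0.0831, 0.0501]
tcp_rot: [3.137, -0.117, 0.004]
wrist_force: [-16.0, -1.7, 41.8]
width: 0.002
grip_force: 21.4
```

```bash
python3 lev.py w11.png >/dev/null; python3 df.py w11.png
```

```text
18.35 [ 0.5613 -0.0831  0.0502] [ 0.997 -0.074  0.003] [-17.4  -1.3  43.2] -0.00010583241293642605
rel pivot [ 0.0048  0.1798 -0.0497]
[([148, 171, 17, 13, 207], [156.0, 177.0]), ([191, 171, 30, 14, 388], [205.0, 177.0]), ([0, 197, 46, 30, 1148], [20.0, 213.0]), ([131, 206, 11, 9, 82], [136.0, 210.0]), ([210, 206, 10, 10, 80], [214.0, 210.0]), ([271, 242, 43, 35, 1068], [296.0, 258.0]), ([53, 284, 16, 10, 102], [61.0, 287.0]), ([501, 351, 11, 33, 288], [507.0, 369.0])]
0 [[147.0, 307.0], [101.0, 395.0]]
0.2 [[168.0, 305.0], [157.0, 390.0]]
0.4 [[189.0, 301.0], [210.0, 375.0]]
0.6 [[208.0, 295.0], [255.0, 354.0]]
0.8 [[224.0, 287.0], [288.0, 331.0]]
1 [[237.0, 278.0], [308.0, 307.0]]
1.2 [[245.0, 269.0], [319.0, 286.0]]
1.35 [[249.0, 262.0], [321.0, 271.0]]
1.5 [[251.0, 256.0], [320.0, 258.0]]
```

The lever has met its hard stop, with the tip height matching the fully-down value at 42 N. I'll withdraw straight up and check.

>>> jog_arm:
  turn:
    - [0,0,0]
    - [0,0,0]
    - [0,0,0]
    - [0,0,0]
    - [0,0,0]
    - [0,0,0]
    - [0,0,0]
    - [0,0,0]
    - [0,0,0]
    - [0,0,0]
    - [0,0,0]
    - [0,0,0]
  delta_pos:
    - [0,0,-0.004]
    - [0,0,-0.006]
    - [0,0,-0.02]
    - [0,0,-0.03]
    - [0,0,-0.03]
    - [0,0,-0.03]
    - [0.02,0,-0.03]
    - [0.02,0,0]
    - [0.02,-0.02,0]
    - [0,-0.02,0]
    - [0,-0.02,0]
    - [0,0,0]
  gripper: [0,0,0,0,0,0,0,0,0,0,0,0]

```text
time: 19.35
tool_pos: [0.6237, -0.0228, 0.1912]
tcp_rot: [-3.137, 0.114, 0.003]
wrist_force: [0.1, -0.4, 0.5]
width: -0.004
grip_force: 0.0
```

```bash
python3 - <<'E'
from st import *
import cv2
im=vision.read_camera("wrist");cv2.imwrite("pics/w12.png",im[:,:,::-1])
piv=np.array([.570,.0965,0])
m=((im.max(2)<60)*255).astype(np.uint8);m=cv2.morphologyEx(m,cv2.MORPH_OPEN,np.ones((3,3)))
n,l,st_,ce=cv2.connectedComponentsWithStats(m)
for i in range(1,n):
    if 60<st_[i,4]<4000:
        P=onz("wrist",ce[i],.078);print(st_[i],ce[i].round(),"rel pivot",((P-piv)@R)[:2].round(4))
c=vision.calibration('wrist');M=np.linalg.inv(c['mount'])
def px(x,y,z):
    P=piv+R[:,0]*[1,1,0]*x+R[:,1]*[1,1,0]*y;P[2]=z;p=M@np.r_[R.T@(P-s['tool_pos']),1];return p[:2]/p[2]*284.4+[c['cx'],c['cy']]
for ph in(1.2,1.38,1.5): print(ph,[px(0,.13+r*np.sin(ph),.0725+r*np.cos(ph)).round().tolist() for r in(.046,.086)])
# strap flanks: brightness profile across the strap (x, mm) at two radii
for r in(.045,.1):
    print(r,[(x,int(im[tuple(px(x/1000,r,.08).round().astype(int)[::-1])].mean())) for x in range(-26,28,3)])
E
```

```text
19.35 [ 0.6237 -0.0228  0.1912] [ 0.997 -0.073 -0.002] [ 0.1 -0.4  0.5] -0.004037196609556093
rel pivot [ 0.0618  0.1147 -0.1916]
[249 187  11   7  71] [254. 190.] rel pivot [0.0519 0.1126]
[276 188  11   6  61] [281. 191.] rel pivot [0.0516 0.1416]
[155 203  26  15 275] [168. 210.] rel pivot [0.0293 0.0199]
[312 228  33  16 310] [331. 234.] rel pivot [0.0006 0.199 ]
[461 289  51  41 939] [483. 303.] rel pivot [-0.0946  0.3934]
[477 310  35  31 515] [498. 330.] rel pivot [-0.1357  0.423 ]
1.2 [[311.0, 239.0], [350.0, 246.0]]
1.38 [[312.0, 236.0], [349.0, 239.0]]
1.5 [[312.0, 234.0], [348.0, 235.0]]
0.045 [(-26, 177), (-23, 143), (-20, 132), (-17, 124), (-14, 254), (-11, 253), (-8, 253), (-5, 253), (-2, 253), (1, 253), (4, 254), (7, 253), (10, 254), (13, 252), (16, 113), (19, 110), (22, 178), (25, 180)]
0.1 [(-26, 78), (-23, 66), (-20, 67), (-17, 62), (-14, 242), (-11, 226), (-8, 143), (-5, 128), (-2, 172), (1, 198), (4, 152), (7, 179), (10, 249), (13, 219), (16, 110), (19, 112), (22, 135), (25, 133)]
```

The lever grip sits where the fully-down angle (1.5 rad) projects, and the strap is centred on its home line within 1 mm. The arm is clear, so I'm handing in.

```bash
python3 -c "
from workcell import ticket
print(ticket.finish_job())"
```

```text
the job is handed in; nothing more can be done
None
```

I handed the job in with the strap home against its stop, the cam lever fully down on the block and the arm clear; my last wrist-camera check agreed with this, but the hand-in returned no verdict.

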